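# Inspect a gearbox through its port with the camera probe

## Task

Look inside the green gearbox with the rigid inspection camera (orange grip) that is kept in the bench cabinet: pull the cabinet's drawer open by its handle, lift the camera straight up out of its wooden block, and lower it upright through the open inspection port on top of the gearbox, without its stem or lens touching the gearbox, until the red ring on the stem is level with the rim of the port. Finish while still holding it there, centred in the port, upright and still, so that a clear picture can be taken. Leave the blue-handled pick-up wand standing in its hole, and do not disturb the port's screw plug, the spanner and the oil can.

Things in the scene. Friction and masses are not known exactly. Their poses are not given: they have to be found in the camera images.
- cabinet: Grey bench cabinet, fixed, at the bench's left end: 200 mm deep, 240 wide, 164 high (168 at the rim of its top). Origin under its middle, z up; its blue drawer front faces its own -x, roughly to the robot's right.
- drawer (a joint): Slide of the cabinet's one drawer, m: 0 shut (as it starts), 0.15 fully out; takes about 2 N, stays where left. Blue front 230 mm wide, 12 thick, top edge 158 above the bench. Behind it a wooden block, top 102 above the bench, with 3 holes in a row parallel to the front, 55 apart, 55 behind the front's rear face; camera and wand stand in the outer two. Only the front stands higher than the block.
- drawer_handle (a point): middle of the drawer's steel bar handle, a level bar 110 mm long and 11 thick, 144 mm above the bench, 35 mm in front of the drawer front. Origin on the bar's centre line; y along the bar, z up, the drawer opens along -x. Moves with the drawer.
- camera: Rigid inspection camera, about 0.16 kg: round dark stem 12 mm thick, 78 long, lens at the lower end; above it a round orange grip with black grooves, green button on top, 26 thick, 50 long (top 130 above the lens). Origin at the lens on the axis, z up to the grip. Starts upright in a 14 mm hole, the grip's lower end resting on the block, lens 24 mm above the bench.
- camera_ring (a point): middle of the red ring round the camera's stem, on the axis, 55 mm above the lens and 23 mm below the grip; z up along the stem.
- pickup: magnetic pick-up wand, 0.12 kg: steel stem 12 mm thick, 78 mm long, waisted blue plastic handle 24 mm thick and 44 mm long above it. Origin at the stem's lower end, z up. Stands like the camera in the other outer hole of the block, 110 mm from it. To be left there.
- gearbox: Green worm gearbox, hollow, fixed to the bench. Foot 136 by 110 mm, lid 122 (x) by 94 (y), top 116 above the bench, lid screws 6 higher. Origin under its middle, z up. Shaft stubs reach 83 mm along its -y and 93 along -x. A brass breather, 12 wide, its top 132 above the bench, stands on the lid 34 from the middle along -x.
- port (a point): Centre of the inspection port's mouth, at the rim of a round steel boss on the gearbox lid, 130 mm above the bench, 18 mm from the gearbox's middle along its x; axes as the gearbox, z up. Boss 41 mm wide, 14 above the lid. Bore 24 mm wide, 18 long, open into the hollow gearbox; a brass worm wheel lies below, its top 66 mm under the rim.
- port_plug: the port's hexagon screw plug, 33 mm wide, 24 mm high, standing on its head on the bench near the gearbox. Origin under its middle. Not to be disturbed.
- spanner: bright open-ended spanner, 26x156x8 mm, lying on the bench on the robot's side of the gearbox. Origin under its middle, y along it. Not to be disturbed.
- oil_can: copper-coloured oil can with a bent spout, 68x96x177 mm, standing on the bench behind the gearbox. Origin under its middle. Not to be disturbed.

How it is judged (in metres and radians):
On the way, in this order (a step that is already met when the one before it is completed fails the run):
1. the drawer is pulled open (at least 100 of 150 mm) (value of joint drawer above 0.1 m), for 0.2 s.
2. the camera is lifted clear of its block (height (world z) of camera above 0.115 m and contact force between the fingers and camera above 1 N), for 0.1 s.
3. the lens is inside the port (z of camera in the frame of port below -0.01 m and horizontal distance between camera and port below 0.007 m), for 0.1 s.
At the end, for the whole second after the job is handed in: The camera is still held by the fingers alone and touches nothing of the gearbox; its red ring is within 6 mm of the height of the port's rim and within 4.5 mm of the port's axis, its lens within 5.5 mm of the axis, it is upright within 4.5 degrees and still (z of camera_ring in the frame of port between -0.006 and 0.006 m and horizontal distance between camera_ring and port below 0.0045 m and horizontal distance between camera and port below 0.0055 m and angle between camera's own z axis and vertical below 0.08 rad and linear speed of camera below 0.02 m/s and contact force between camera and gearbox below 0.3 N and contact force between the fingers and camera above 1 N); the arm keeps its last pose, push and grip.
It fails at once if the camera touches the gearbox (contact force between camera and gearbox above 0.4 N).
It fails at once if the pick-up wand is pulled out or tipped (height (world z) of pickup above 0.045 m or angle between pickup's own z axis and vertical above 0.25 rad).
It fails at once if the screw plug, spanner or oil can is disturbed (more than 15 mm) (distance of any of port_plug, spanner, oil_can from where it was at the start of the episode above 0.015 m).
It also fails if it takes over 64 s, if anything falls off the work surface, if the arm or the gripper's body presses on something with over 40 N, if the wrist force passes 120 N, or if a joint passes its speed limit or range.

## Robot

A 6-joint arm with a two-finger parallel gripper is mounted at the origin on a cart in front of the work surface, level with it; the furniture and walls round the work are solid. World frame = base frame: x ahead of the robot, y to its left, z up, the work surface at z = 0. Lengths are in mm, angles in rad, forces in N, time in s.
With the tool pointing down it reaches from about 225 to 875 mm from the base axis. Payload 3.4 kg.
Tool frame: the origin (TCP) lies at the very end of the fingers, on their centre line; the grasp point (between the pads) lies 19 mm behind it; z points along the fingers, x is the direction in which the jaws open and shut, and the axes are right-handed (so a half turn about z gives the same grasp; the last joint's range is limited). The gripper opens to 85 mm and grips with 20 to 120 N. Pads are 22 mm wide; open, the fingers measure 114 mm over their backs; the gripper's body (76 mm by 85 mm) begins 54 mm behind the grasp point. The pads swing forward as they close: fully open they stand 13 mm farther back than shut.
Start: joints at [1.148, 0.276, 1.505, -0, 1.361, -0.121], TCP at [170.929, 549.041, 231.328] pointing down, gripper open.
Joint ranges: [-2.89, 2.89], [-0.75, 2.08], [0.22, 2.7], [-1.18, 4.32], [0.11, 2.71], [-2.7, 2.7]. Speed limits (rad/s): [2.57, 2.57, 3.14, 3.14, 3.14, 3.14].

## Interface

Orientations are given as [roll, pitch, yaw] about the fixed x, y, z axes, in that order (R = Rz(yaw) Ry(pitch) Rx(roll)).
In Python, from plant import readout, cams, order gives the robot as it stands.
- The arm moves only by the tool servo_tool, never from a script. Its argument "increments" is a list of rows, each a list of 7 numbers: the shift along the tool's x, y, z in cm, then the turn, a rotation vector about the tool's x, y, z in rad, then the closure, from -1 (fully open) to 1 (shut). A call has 1 to 12 rows; each row shifts and turns the pose as measured when the row begins, along the tool's axes as they then stand; what a row does not reach is not made up. A row lasts 1/8 s, in which the tool goes at most 62.5 mm and 10.7 degrees, less where a joint would pass 70% of its speed; a pose out of reach is approached as far as the arm can. A call is refused whole if a number of a shift passes 6.25 or a number of a turn 0.188, either way. A call with a gripper value outside its range is refused whole. The fingers move at their own pace and stop on an object; the grip force is fixed at half the most. Time passes only in rows, so rows that do not move let the fingers close. It gives the time, the measured TCP pose, the force and the opening at its end, in the units of the state.
- readout.get_obs(): the state, without advancing time (a new reading comes with each control period).
- cams.capture(name): name is "side" or "top" or "wrist"; returns a dict with "pixels" (480x640x3 uint8, red, green, blue), "camera_matrix" (3x3 intrinsics, pixels), "rvec" (rotation vector, rad) and "tvec" (3), from world to camera coordinates, as OpenCV has them. Camera axes: x right, y down, z forward; pixel columns grow to the right and rows downward; lengths in mm; the calibration is good to about 2 mm. A picture is of the moment at which its call begins. There is no depth.
- order.close_job(): hands the job in, once; it reports no verdict.
The state is a dict: "time_s": time; "q": joint angles; "qvel": joint speeds; "joint_efforts": joint torques, N m; "tcp_pos": TCP position; "eef_rot": TCP orientation; "contact_force": force on the tool from outside, world axes, zero at the start; "moment": the same for the moment, N m; "width": opening from 0.0 (shut) to 1.0 (fully open).
Only numpy, scipy, OpenCV 4.12 (cv2) and the standard library are available. Lean on these libraries where they do the work, as an engineer would, in place of code of your own. Each camera call takes 0.05 s, during which the arm holds its last target. There are 200 camera calls.

## Working session

There is one attempt and no reset: what is moved stays moved. The work goes in short steps, Python scripts to look and compute and a tool call to move; the robot and the scene stay as the last step left them, time stands still between calls to the robot, and variables do not carry over. Pictures are saved under pics/ and viewed, about 8 in all and at most 12, crops included, and the job is handed in when it is done.

Besides the shell and the picture viewer there is one more tool, called after "Request:" by a JSON object that holds its "op" and its "data". servo_tool: Moves the arm, as the interface text tells. Its arguments: {"type":"object","properties":{"increments":{"type":"array"}},"required":["increments"]}

```bash
mkdir -p pics; ls; cat > h.py <<'E'
import numpy as np, cv2
from plant import readout, cams, order
from scipy.spatial.transform import Rotation as Ro
def cap(n,save=None):
    c=cams.capture(n); 
    if save: cv2.imwrite('pics/'+save,c['pixels'][:,:,::-1])
    return c
def ray(c,uv):
    R,_=cv2.Rodrigues(np.array(c['rvec'],float)); t=np.array(c['tvec'],float).ravel()
    d=R.T@np.linalg.inv(c['camera_matrix'])@np.array([uv[0],uv[1],1.]); return -R.T@t,d/np.linalg.norm(d)
def onz(c,uv,z):
    o,d=ray(c,uv); return o+d*(z-o[2])/d[2]
def proj(c,p):
    return cv2.projectPoints(np.array(p,float).reshape(-1,3),np.array(c['rvec'],float),np.array(c['tvec'],float),np.array(c['camera_matrix'],float),None)[0].reshape(-1,2)
def blobs(m,amin=30):
    n,l,s,ce=cv2.connectedComponentsWithStats(m.astype(np.uint8)); return [(ce[i].round(1),s[i]) for i in range(1,n) if s[i][4]>=amin]
E
python3 - <<'E'
from h import *
o=readout.get_obs(); print({k:np.round(v,3) for k,v in o.items()})
for n in('top','side'):
    c=cap(n,n+'1.png'); print(n,ray(c,(320,240)),c['camera_matrix'][0])
E
```

```text
pics
{'time_s': np.float64(0.0), 'q': array([ 1.148,  0.277,  1.506, -0.   ,  1.361, -0.121]), 'qvel': array([-0.   , -0.001, -0.001, -0.001, -0.   , -0.   ]), 'joint_efforts': array([-3.0000e-03, -4.1677e+01, -2.4580e+01, -0.0000e+00,  1.1000e-02,
        0.0000e+00]), 'tcp_pos': array([170.689, 548.493, 230.439]), 'eef_rot': array([-3.141e+00,  2.000e-03,  1.269e+00]), 'contact_force': array([ 0.57 , -0.331,  1.179]), 'moment': array([-0.057,  0.06 , -0.   ]), 'width': np.float64(0.996)}
top (array([-119.39467259, -317.15774304, 1016.68800353]), array([ 0.58263918,  0.24866516, -0.77375527])) [535.00964241   0.         319.95446727]
side (array([-11.72614297, 336.15541726, 612.85783799]), array([ 0.682041  , -0.42096323, -0.59800505])) [439.58913197   0.         324.95315504]
```

View pics/top1.png

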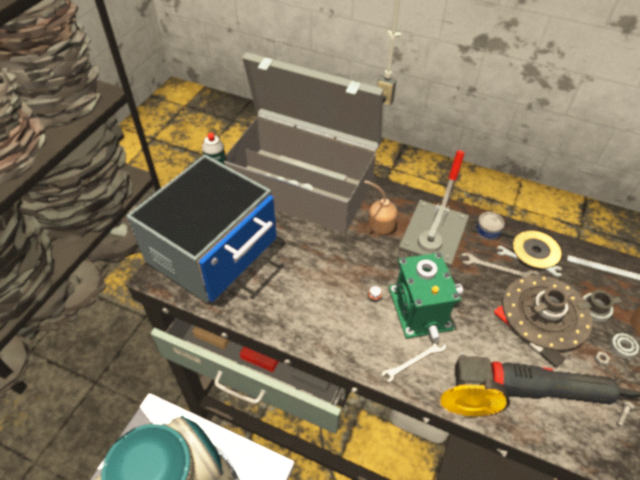

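View pics/side1.png

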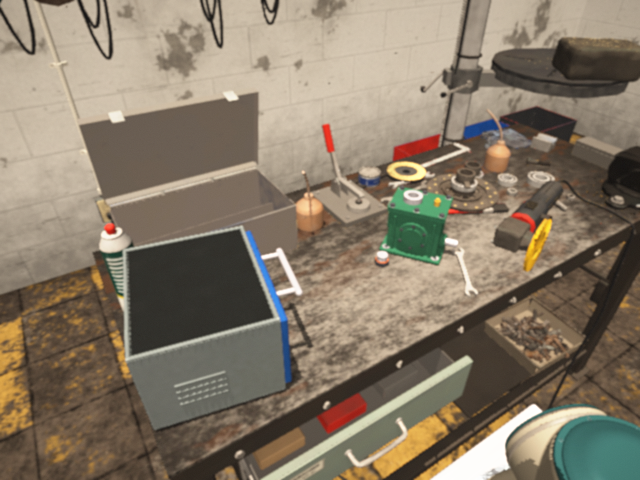

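```bash
python3 - <<'E'
from h import *
T=cap('top');S=cap('side')
print('tcp proj',proj(T,[171,549,231]),proj(S,[171,549,231]),proj(T,[0,0,300]))
for n,c,ps in(('T',T,dict(h1=(228,250,144),h2=(271,228,144),fa=(203,262,158),fb=(271,192,158),port=(428,268,130),corn=(131,215,168),brea=(436,290,132))),('S',S,dict(h1=(279,252,144),h2=(297,292,144),fa=(287,351,158),fb=(250,235,158),port=(413,197,130),brea=(437,203,132)))):
    for k,v in ps.items(): print(n,k,onz(c,v[:2],v[2]).round(1))
for n,c in(('T',T),('S',S)):
    h=cv2.cvtColor(c['pixels'],cv2.COLOR_RGB2HSV)
    b=cv2.inRange(h,(105,140,60),(125,255,255)); print(n,'blue',blobs(b,100))
    g=cv2.inRange(h,(65,120,30),(85,255,255)); print('green',blobs(g,150))
x=cv2.resize(T['pixels'][160:350,120:480],None,fx=2.2,fy=2.2,interpolation=cv2.INTER_CUBIC)
y=cv2.resize(S['pixels'][170:300,230:490],None,fx=792/260,fy=792/260*.45*1.0,interpolation=cv2.INTER_CUBIC)
cv2.imwrite('pics/c2.png',x[:,:,::-1])
E
```

```text
tcp proj [[-48.19205295 248.09658915]] [[-144.08431831  709.28214734]] [[129.59050036 444.15767782]]
T h1 [434.2 125.8 144. ]
T h2 [524.5  72.4 144. ]
T fa [378.1 148.6 158. ]
T fb [608.5 114.8 158. ]
T port [ 572.5 -264.9  130. ]
T corn [416. 348. 168.]
T brea [ 525.1 -295.2  132. ]
S h1 [530.7  84.2 144. ]
S h2 [427.7 106.6 144. ]
S fa [325.2 178.5 158. ]
S fb [584.1 112.7 158. ]
S port [ 565.  -251.2  130. ]
S brea [ 518.3 -275.2  132. ]
T blue [(array([236.4, 250.4]), array([ 200,  195,   76,  106, 2761], dtype=int32))]
green [(array([423.9, 297.8]), array([ 392,  255,   64,   81, 2788], dtype=int32))]
S blue [(array([479.3, 128.3]), array([464, 120,  34,  18, 320], dtype=int32)), (array([274.7, 307.9]), array([247, 231,  44, 151, 812], dtype=int32))]
green [(array([416.5, 226.5]), array([ 385,  191,   65,   73, 1700], dtype=int32))]
```

View pics/c2.png

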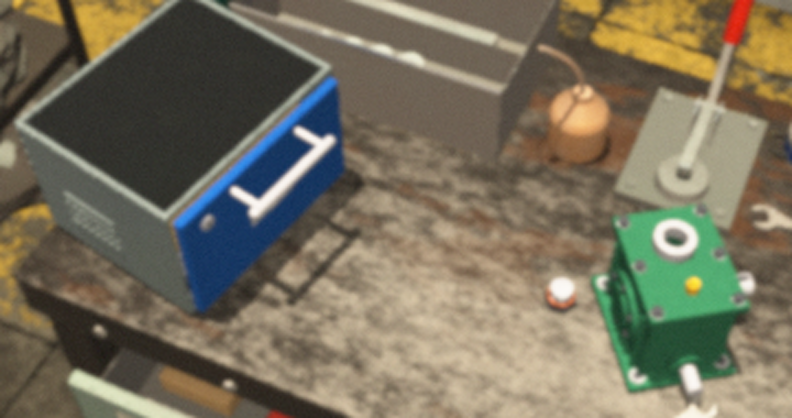

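Request:
{"op": "servo_tool", "data": {"increments": [[-3.4, 4.4, -0.6, 0, 0, 0, -1], [-3.4, 4.4, -0.6, 0, 0, 0, -1], [-3.4, 4.4, -0.6, 0, 0, 0, -1], [-3.4, 4.4, -0.6, 0, 0, 0, -1], [-3.4, 4.4, -0.4, 0, 0, 0, -1], [-3.4, 4.4, -0.4, 0, 0, 0, -1], [-3.4, 4.4, -0.4, 0, 0, 0, -1], [-3.4, 4.4, -0.4, 0, 0, 0, -1], [-3.4, 4.4, -0.4, 0, 0, 0, -1], [-2, 3, 0, 0, 0, -0.155, 0.38], [0, 0, 0, 0, 0, 0, 0.38]]}}

```text
time_s: 1.58
tcp_pos: [491.1, 98.6, 274.7]
eef_rot: [3.139, 0.001, 1.431]
contact_force: [-1.3, 0.5, -0.0]
width: 0.603
```

```bash
python3 - <<'E'
from h import *
o=readout.get_obs(); print({k:np.round(o[k],3) for k in('time_s','tcp_pos','eef_rot','width')})
c=cap('wrist','w1.png'); print(ray(c,(320,240)),c['camera_matrix'])
R=Ro.from_euler('xyz',o['eef_rot']).as_matrix()
print('cam in tool',R.T@(ray(c,(320,240))[0]-o['tcp_pos']),R.T@ray(c,(320,240))[1], proj(c,[488,97,144]))
E
```

```text
{'time_s': np.float64(1.575), 'tcp_pos': array([491.063,  98.55 , 274.675]), 'eef_rot': array([3.139e+00, 1.000e-03, 1.431e+00]), 'width': np.float64(0.603)}
(array([424.44212174, 107.78698062, 418.2059499 ]), array([ 0.25773292, -0.02924369, -0.96577355])) [[348.30760752   0.         317.45907783]
 [  0.         348.30760752 244.03944359]
 [  0.           0.           1.        ]]
cam in tool [  -0.23225352  -66.93025978 -143.68335914] [0.00763272 0.25709264 0.96635662] [[315.31556008 229.02853166]]
```

View pics/w1.png

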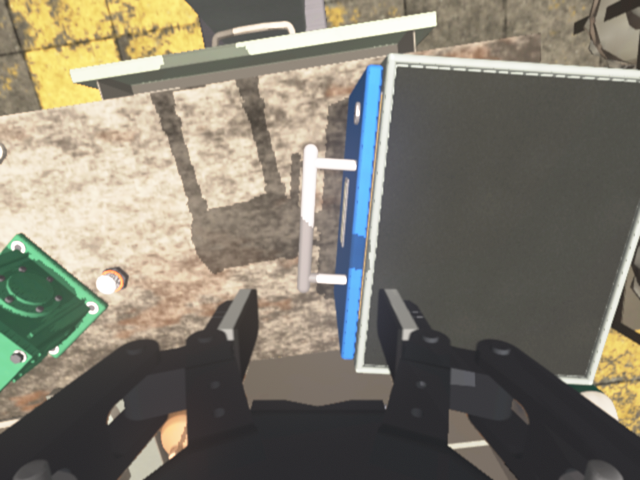

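```bash
python3 - <<'E'
from h import *
c=cap('wrist'); o=readout.get_obs(); R=Ro.from_euler('xyz',o['eef_rot']).as_matrix()
P=lambda u,z:onz(c,u,z)
a,b=P((311,147),147),P((304.5,291),147); m=(a+b)/2
print(a,b,np.linalg.norm(a-b)); f1,f2=P((376,66),158),P((349,358),158); print(f1,f2,np.linalg.norm(f1-f2))
for p,q in((a,b),(f1,f2)): d=q-p; print('dir deg',np.degrees(np.arctan2(d[1],d[0])))
m[2]=128; print('to handle, tool cm',R.T@(m-o['tcp_pos'])/10,m)
E
```

```text
[423.23472486 103.89288176 147.        ] [537.85627053  81.67311659 147.        ] 116.75537116655215
[376.97083165 155.4220075  158.        ] [599.60158193 111.20106676 158.        ] 226.98004884158797
dir deg -10.970901229620813
dir deg -11.234385653584194
to handle, tool cm [-0.89123102 -0.78071067 14.67616919] [480.54549769  92.78299917 128.        ]
```

Request:
{"op": "servo_tool", "data": {"increments": [[-0.9, -0.8, 4, 0, 0, 0.054, 0.38], [0, 0, 3, 0, 0, 0, 0.38], [0, 0, 0, 0, 0, 0, 0.38], [0, 0, 0, 0, 0, 0, 0.38]]}}

```text
time_s: 2.17
tcp_pos: [477.9, 97.1, 205.1]
eef_rot: [3.139, -0.003, 1.38]
contact_force: [-0.0, 0.0, 0.2]
width: 0.309
```

```bash
python3 - <<'E'
from h import *
c=cap('wrist'); o=readout.get_obs(); R=Ro.from_euler('xyz',o['eef_rot']).as_matrix()
m=np.array([480.5,92.8,126]); print(o['width'],o['eef_rot'],R.T@(m-o['tcp_pos'])/10)
h=cv2.cvtColor(c['pixels'],cv2.COLOR_RGB2HSV)
print(proj(c,[423,104,147]),proj(c,[538,81.7,147]))
cv2.imwrite('pics/w2.png',c['pixels'][:,:,::-1])
E
```

```text
0.30830685976407746 [ 3.13910246e+00 -2.89503028e-03  1.37988178e+00] [-0.38916929  0.32575638  7.91572399]
[[310.98044131 168.33803076]] [[311.8468202  350.28114905]]
```

View pics/w2.png

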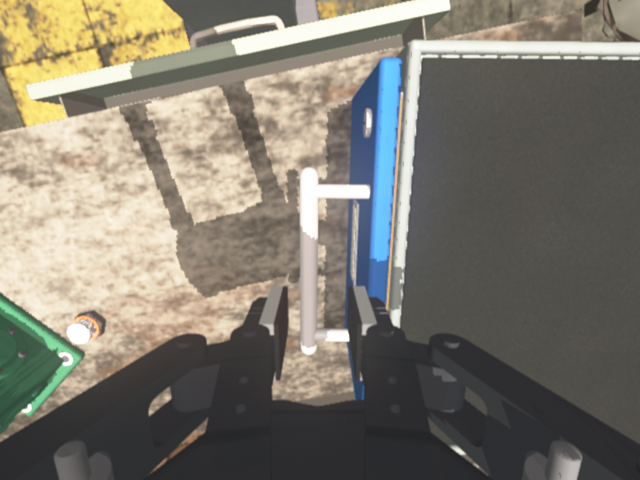

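Request:
{"op": "servo_tool", "data": {"increments": [[-0.4, 0.3, 2, 0, 0, 0, 0.38], [0, 0, 3, 0, 0, 0, 0.38], [0, 0, 3, 0, 0, 0, 0.38], [0, 0, 0.3, 0, 0, 0, 0.38], [0, 0, 0, 0, 0, 0, 1], [0, 0, 0, 0, 0, 0, 1], [0, 0, 0, 0, 0, 0, 1], [0, 0, 0, 0, 0, 0, 1]]}}

```text
time_s: 3.22
tcp_pos: [485.3, 89.7, 127.8]
eef_rot: [3.125, 0.004, 1.385]
contact_force: [1.4, -2.0, -11.0]
width: 0.101
```

Request:
{"op": "servo_tool", "data": {"increments": [[-0.5, 0, -0.1, 0, 0, 0, 1], [-1, 0, 0, 0, 0, 0, 1], [-1.5, 0, 0, 0, 0, 0, 1], [-2, 0, 0, 0, 0, 0, 1], [-2, 0, 0, 0, 0, 0, 1], [-2, 0, 0, 0, 0, 0, 1], [-2, 0, 0, 0, 0, 0, 1], [-2, 0, 0, 0, 0, 0, 1], [-1.5, 0, 0, 0, 0, 0, 1], [0, 0, 0, 0, 0, 0, 1]]}}

```text
time_s: 4.47
tcp_pos: [455.4, -57.0, 128.2]
eef_rot: [3.126, -0.007, 1.379]
contact_force: [4.4, 7.0, -12.2]
width: 0.103
```

Request:
{"op": "servo_tool", "data": {"increments": [[0, 0, 0, 0, 0, 0, 0.38], [0, 0, 0, 0, 0, 0, 0.38], [0, 0, 0, 0, 0, 0, 0.38], [0, 0, -4, 0, 0, 0, 0.38], [0, 0, -6, 0, 0, 0, 0], [3, 0, -5, 0, 0, 0, -0.5], [5, 0, 0, 0, 0, 0, -0.5], [0, 0, 0, 0, 0, 0, -0.5], [0, 0, 0, 0, 0, 0, -0.5]]}}

```text
time_s: 5.6
tcp_pos: [470.3, 18.8, 291.6]
eef_rot: [3.111, -0.001, 1.38]
contact_force: [0.4, -0.3, 0.2]
width: 0.751
```

```bash
python3 - <<'E'
from h import *
c=cap('wrist','w3.png'); o=readout.get_obs(); print(o['tcp_pos'],o['width'])
h=cv2.cvtColor(c['pixels'],cv2.COLOR_RGB2HSV)
for n,l,u in(('orange',(3,150,100),(16,255,255)),('green',(45,100,60),(90,255,255)),('blue',(100,120,50),(128,255,255))):
  print(n,blobs(cv2.inRange(h,l,u),60))
E
```

```text
[470.18645017  18.7998462  291.3433192 ] 0.7444730427419589
orange [(array([341.2, 268.8]), array([329, 254,  29,  41, 584], dtype=int32))]
green [(array([136.8, 288.7]), array([ 80, 244, 100, 111, 828], dtype=int32)), (array([ 46. , 331.5]), array([   0,  282,  123,   91, 4435], dtype=int32)), (array([103.6, 307.4]), array([ 86, 283,  47,  38, 341], dtype=int32)), (array([110.1, 300.3]), array([ 99, 286,  28,  23, 117], dtype=int32))]
blue [(array([271.2, 121.5]), array([ 261,   67,   25,  135, 2006], dtype=int32)), (array([347.6, 152.4]), array([337, 140,  23,  24, 324], dtype=int32)), (array([270.2, 225. ]), array([268, 208,   7,  33, 112], dtype=int32)), (array([276. , 317.4]), array([270, 291,  13,  54, 642], dtype=int32))]
```

View pics/w3.png

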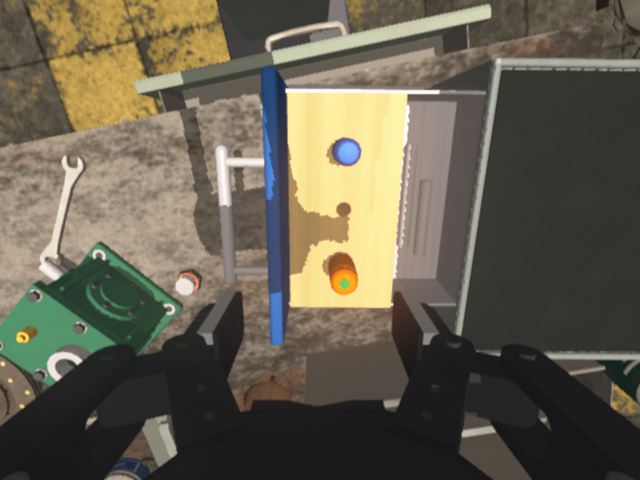

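```bash
python3 - <<'E'
from h import *
c=cap('wrist'); o=readout.get_obs(); R=Ro.from_euler('xyz',o['eef_rot']).as_matrix()
h=cv2.cvtColor(c['pixels'],cv2.COLOR_RGB2HSV)
g=blobs(cv2.inRange(h,(45,100,60),(90,255,255))[250:300,320:370],8); print(g)
u=g[0][0]+[320,250]; a=onz(c,u,154); w=onz(c,(347.5,152),146); hole=onz(c,(344,209.5),102)
print(a,w,hole,np.linalg.norm((a-w)[:2]),'mid',(a+w)/2)
T=cams.capture('top'); S=cams.capture('side')
for n,C in(('T',T),('S',S)):
  hh=cv2.cvtColor(C['pixels'],cv2.COLOR_RGB2HSV); print(n,proj(C,a),blobs(cv2.inRange(hh,(5,190,130),(16,255,255)),20))
a[2]=110; print(R.T@(a-o['tcp_pos'])/10, o['eef_rot'])
E
```

```text
[(array([24.3, 34.1]), array([20, 31,  9,  7, 51], dtype=int32))]
[525.8025313   31.87612386 154.        ] [417.08295853  53.59145724 146.        ] [472.02038417  44.70984869 102.        ] 110.86704292749681 mid [471.44274491  42.73379055 150.        ]
T [[288.10115691 230.55683861]] [(array([459.9, 166. ]), array([458, 161,   5,  12,  21], dtype=int32)), (array([287.9, 241.5]), array([283, 235,  11,  14, 121], dtype=int32))]
S [[306.6226046  239.24172832]] [(array([305.7, 253.4]), array([299, 237,  14,  28, 248], dtype=int32))]
[ 2.35427966  4.68010686 18.25258129] [ 3.11219876e+00 -1.09585133e-03  1.37888117e+00]
```

Request:
{"op": "servo_tool", "data": {"increments": [[2.3, 5.0, 3, 0.029, 0, 0, 0], [0, 0.2, 4, 0, 0, 0, 0], [0, 0, 0, 0, 0, 0, 0], [0, 0, 0, 0, 0, 0, 0]]}}

```text
time_s: 6.3
tcp_pos: [528.4, 27.4, 221.7]
eef_rot: [3.141, -0.0, 1.373]
contact_force: [0.2, 0.9, -0.5]
width: 0.502
```

```bash
cat > g.py <<'E'
from h import *
import sys
def rel(t):
    o=readout.get_obs(); R=Ro.from_euler('xyz',o['eef_rot']).as_matrix()
    W=Ro.from_euler('xyz',[np.pi,0,o['eef_rot'][2]]).as_matrix()
    print('t',o['time_s'],'w',o['width'],'rel cm',(R.T@(np.array(t)-o['tcp_pos'])/10).round(2),'turn',Ro.from_matrix(R.T@W).as_rotvec().round(3),o['eef_rot'].round(3),o['tcp_pos'].round(1),o['contact_force'].round(1))
if __name__=='__main__': rel([float(v) for v in sys.argv[1:4]])
E
python3 - <<'E'
from g import *
rel([525.8,31.9,111])
c=cap('wrist'); h=cv2.cvtColor(c['pixels'],cv2.COLOR_RGB2HSV); p=proj(c,[525.8,31.9,154])[0]; print(p)
x,y=p.astype(int); g=blobs(cv2.inRange(h,(45,100,60),(90,255,255))[y-30:y+30,x-30:x+30],8); print(g)
for b in g: print(onz(c,b[0]+[x-30,y-30],154))
E
```

```text
t 6.3 w 0.5018944576871297 rel cm [ 0.39 -0.36 11.06] turn [ 0.001 -0.    -0.   ] [ 3.141 -0.     1.373] [528.4  27.4 221.7] [ 0.2  0.9 -0.5]
[323.82154051 250.97368636]
[(array([30.6, 30.6]), array([ 25,  25,  12,  12, 101], dtype=int32))]
[525.52987959  31.81005717 154.        ]
```

Request:
{"op": "servo_tool", "data": {"increments": [[0.4, -0.4, 2.5, 0, 0, 0, 0], [0, 0, 2.5, 0, 0, 0, 0], [0, 0, 0, 0, 0, 0, 0]]}}

```text
time_s: 6.72
tcp_pos: [527.1, 31.3, 176.7]
eef_rot: [3.13, -0.001, 1.371]
contact_force: [-0.3, 0.4, -0.3]
width: 0.505
```

```bash
python3 g.py 525.7 31.9 111
```

```text
t 6.725 w 0.505487434834356 rel cm [ 0.03 -0.23  6.56] turn [ 0.011 -0.001 -0.   ] [ 3.130e+00 -1.000e-03  1.371e+00] [527.1  31.3 176.7] [-0.3  0.4 -0.3]
```

Request:
{"op": "servo_tool", "data": {"increments": [[0, -0.15, 2.2, 0.011, 0, 0, 0], [0, 0, 2.2, 0, 0, 0, 0], [0, 0, 2.0, 0, 0, 0, 0], [0, 0, 0, 0, 0, 0, 0]]}}

```text
time_s: 7.22
tcp_pos: [531.7, 30.7, 120.8]
eef_rot: [3.125, -0.003, 1.371]
contact_force: [-0.5, -0.4, -0.1]
width: 0.497
```

```bash
python3 g.py 525.7 31.9 111
```

```text
t 7.225 w 0.497041968948069 rel cm [-0.   -0.63  0.97] turn [ 0.017 -0.003 -0.   ] [ 3.125e+00 -3.000e-03  1.371e+00] [531.7  30.7 120.8] [-0.5 -0.4 -0.1]
```

Request:
{"op": "servo_tool", "data": {"increments": [[0, -0.5, 0.6, 0.017, 0.003, 0, 0], [0, 0, 0, 0, 0, 0, 0], [0, 0, 0, 0, 0, 0, 0]]}}

```text
time_s: 7.6
tcp_pos: [529.3, 31.5, 118.5]
eef_rot: [3.136, -0.008, 1.371]
contact_force: [0.8, -0.0, -0.3]
width: 0.505
```

```bash
python3 g.py 525.7 31.9 111
```

```text
t 7.6 w 0.5046920232381642 rel cm [-0.03 -0.36  0.75] turn [ 0.006 -0.008 -0.   ] [ 3.136 -0.008  1.371] [529.3  31.5 118.5] [ 0.8 -0.  -0.3]
```

Request:
{"op": "servo_tool", "data": {"increments": [[0, -0.35, 0.6, 0.007, 0.008, 0, 0], [0, -0.2, 0.4, 0.003, 0.003, 0, 0], [0, 0, 0, 0, 0, 0, 0]]}}

```text
time_s: 7.98
tcp_pos: [523.6, 32.8, 108.2]
eef_rot: [-3.137, -0.019, 1.371]
contact_force: [-0.3, -0.1, 0.6]
width: 0.5
```

```bash
python3 g.py 525.7 31.9 111
```

```text
t 7.975 w 0.5002091159997927 rel cm [-0.04  0.22 -0.28] turn [-0.004 -0.019  0.   ] [-3.137 -0.019  1.371] [523.6  32.8 108.2] [-0.3 -0.1  0.6]
```

Request:
{"op": "servo_tool", "data": {"increments": [[0, 0.2, -0.2, -0.004, -0.019, 0, 0], [0, 0, 0, 0, 0, 0, 0], [0, 0, 0, 0, 0, 0, 0]]}}

```text
time_s: 8.35
tcp_pos: [525.9, 32.4, 110.3]
eef_rot: [3.141, 0.001, 1.371]
contact_force: [-0.3, -0.3, 0.3]
width: 0.499
```

```bash
python3 g.py 525.7 31.9 111
```

```text
t 8.35 w 0.49936780719338447 rel cm [-0.05 -0.01 -0.07] turn [0.    0.001 0.   ] [3.141e+00 1.000e-03 1.371e+00] [525.9  32.4 110.3] [-0.3 -0.3  0.3]
```

Request:
{"op": "servo_tool", "data": {"increments": [[0, 0, 0, 0, 0, 0, 1], [0, 0, 0, 0, 0, 0, 1], [0, 0, 0, 0, 0, 0, 1], [0, 0, 0, 0, 0, 0, 1], [0, 0, 0, 0, 0, 0, 1], [0, 0, 0, 0, 0, 0, 1]]}}

```text
time_s: 9.1
tcp_pos: [526.0, 32.4, 110.6]
eef_rot: [3.141, 0.001, 1.371]
contact_force: [0.3, 0.8, 0.6]
width: 0.289
```

```bash
python3 g.py 525.7 31.9 111
```

```text
t 9.1 w 0.28856543057644163 rel cm [-0.05 -0.02 -0.04] turn [0.    0.001 0.   ] [3.141e+00 1.000e-03 1.371e+00] [526.   32.4 110.6] [0.3 0.8 0.6]
```

Request:
{"op": "servo_tool", "data": {"increments": [[0, 0, -1, 0, 0, 0, 1], [0, 0, -1.5, 0, 0, 0, 1], [0, 0, -1.5, 0, 0, 0, 1], [0, 0, -1.5, 0, 0, 0, 1]]}}

```text
time_s: 9.6
tcp_pos: [525.4, 32.4, 168.2]
eef_rot: [-3.14, 0.001, 1.371]
contact_force: [-0.9, 0.2, -1.3]
width: 0.288
```

```bash
python3 g.py 526 32.4 291
```

```text
t 9.6 w 0.287878060342461 rel cm [ -0.     0.04 -12.28] turn [-0.001  0.001 -0.   ] [-3.140e+00  1.000e-03  1.371e+00] [525.4  32.4 168.2] [-0.9  0.2 -1.3]
```

Request:
{"op": "servo_tool", "data": {"increments": [[0, 0, -3, 0, 0, 0, 1], [0, 0, -4, 0, 0, 0, 1], [0, 0, -4, 0, 0, 0, 1], [0, 0, -1.5, 0, 0, 0, 1], [-2, 1, 0, 0, 0, 0, 1], [-4, 1.5, 0, 0, 0, 0, 1], [-4, 1.5, 0, 0, 0, 0, 1], [-4, 1.5, 0, 0, 0, 0, 1], [-3, 1.2, 0, 0, 0, 0, 1], [-2, 0.5, 0, 0, 0, 0, 1], [0, 0, 0, 0, 0, 0, 1], [0, 0, 0, 0, 0, 0, 1]]}}

```text
time_s: 11.1
tcp_pos: [557.5, -171.8, 311.9]
eef_rot: [3.131, -0.0, 1.374]
contact_force: [-0.2, 0.4, -2.0]
width: 0.292
```

```bash
python3 - <<'E'
from g import *
rel([568,-258,290])
c=cap('wrist','w4.png')
for p in([565,-258,130],[525,-285,132]): print(proj(c,p))
E
```

```text
t 11.1 w 0.29152240224720743 rel cm [-8.25  2.69  2.21] turn [ 0.011 -0.    -0.   ] [ 3.131 -0.     1.374] [ 557.5 -171.8  311.9] [-0.2  0.4 -2. ]
[[231.84835447 242.59484697]]
[[192.23373538 208.36503014]]
```

View pics/w4.png

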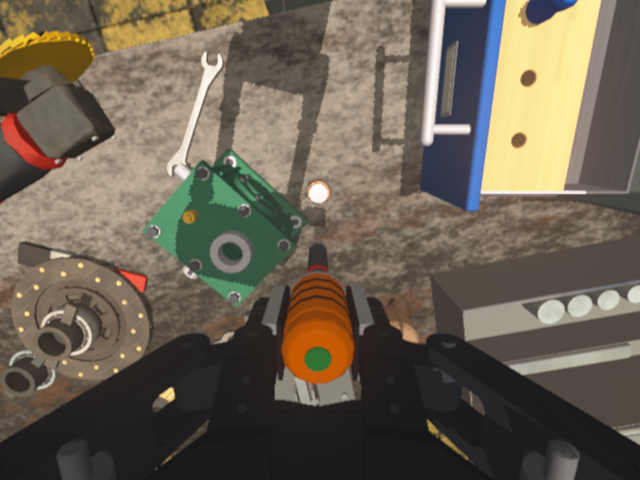

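```bash
cat > port.py <<'E'
from h import *
def port(c,g):
    "boss rim: bright grey ring near g (not green); returns outer-contour ellipse centre"
    h=cv2.cvtColor(c['pixels'],cv2.COLOR_RGB2HSV); x,y=map(int,g); r=30
    m=cv2.inRange(h,(0,0,90),(180,70,255))[y-r:y+r,x-r:x+r]
    cs,_=cv2.findContours(m,cv2.RETR_EXTERNAL,cv2.CHAIN_APPROX_NONE)
    k=min((q for q in cs if len(q)>15),key=lambda q:np.linalg.norm(q.mean(0)[0]-r)); e=cv2.fitEllipse(cv2.convexHull(k)); 
    return np.array(e[0])+[x-r,y-r],e[1],e[2]
E
python3 - <<'E'
from port import *
W=cap('wrist');T=cap('top','t5.png');S=cap('side','s5.png')
for n,C,g in(('W',W,(233,252)),('T',T,(428,268)),('S',S,(413,197))):
    u,ax,an=port(C,g); print(n,u,ax,an,onz(C,u,130))
a=np.vstack([cv2.resize(T['pixels'][230:310,370:490],(780,520),interpolation=cv2.INTER_CUBIC)])
b=cv2.resize(S['pixels'][130:250,340:500],(693,520),interpolation=cv2.INTER_CUBIC)
out=cv2.resize(np.hstack([a,b])[:,:,::-1],(800,283)); cv2.imwrite('pics/c5.png',out)
b=np.array([0,0,0])
print('breather W',onz(W,(189,215),132))
E
```

```text
W [230.5394001  251.62415886] (42.79816818237305, 44.097007751464844) 19.556474685668945 [ 573.71245562 -261.69601735  130.        ]
T [426.33392334 269.27472878] (20.46373176574707, 21.867210388183594) 121.38969421386719 [ 567.93492026 -262.70008735  130.        ]
S [387.4378891  199.88471985] (8.500683784484863, 9.377504348754883) 102.96685791015625 [ 584.25161679 -197.74493796  130.        ]
breather W [ 530.57032057 -289.8968474   132.        ]
```

View pics/c5.png

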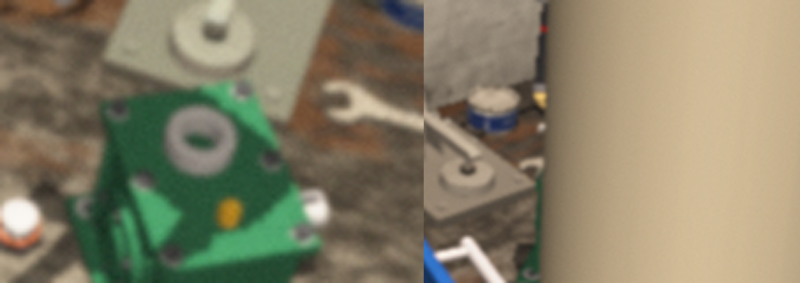

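```bash
cat > bore.py <<'E'
from h import *
def bore(c,g,r=26,rb=1.0):
    "dark bore inside light grey boss: light ring's inner contour"
    p=cv2.GaussianBlur(c['pixels'],(3,3),0); h=cv2.cvtColor(p,cv2.COLOR_RGB2HSV); x,y=map(int,g)
    s=h[y-r:y+r,x-r:x+r]; v=s[:,:,2].astype(float); sat=s[:,:,1]
    out=[]
    for th in(90,100,110,120):
        m=((v>th)&(sat<80)).astype(np.uint8)
        cs,hi=cv2.findContours(m,cv2.RETR_CCOMP,cv2.CHAIN_APPROX_NONE)
        for q,hh in zip(cs,hi[0] if hi is not None else[]):
            if hh[3]>=0 and len(q)>=12:
                e=cv2.fitEllipse(q); out.append((th,(np.array(e[0])+[x-r,y-r]).round(1),np.round(e[1],1)))
    return out
E
python3 - <<'E'
from bore import *
for n,g in(('wrist',(233,252)),('top',(427,268))):
    C=cap(n)
    for t,u,ax in bore(C,g): print(n,t,u,ax,onz(C,u,130).round(1))
    print([proj(C,[573+12*a,-262+12*b,130])[0].round(1) for a,b in((1,0),(-1,0),(0,1),(0,-1))])
E
```

```text
wrist 90 [230.4 251.2] [18.8 25.2] [ 573.5 -261.7  130. ]
wrist 100 [230.  252.3] [22.1 25.4] [ 574.5 -262.4  130. ]
wrist 110 [229.8 252.6] [23.6 26.2] [ 574.8 -262.6  130. ]
wrist 120 [229.9 252.7] [24.6 26.8] [ 574.9 -262.6  130. ]
[array([233.2, 262.2]), array([226.7, 239.1]), array([241.9, 248.5]), array([218.1, 253.1])]
top 90 [426.3 269.4] [3.8 7.5] [ 567.6 -262.7  130. ]
top 100 [426.5 269.4] [5.3 9.4] [ 567.8 -263.1  130. ]
top 110 [426.5 269.1] [ 6.  11.5] [ 568.5 -262.9  130. ]
top 120 [426.8 269.2] [ 7.4 12.5] [ 568.5 -263.5  130. ]
[array([428.4, 263.1]), array([425. , 271.7]), array([421.1, 265.4]), array([432.3, 269.3])]
```

Request:
{"op": "servo_tool", "data": {"increments": [[-3, 1, 1, 0.011, 0, 0, 1], [-3, 1, 1, 0, 0, 0, 1], [-2, 0.8, 1, 0, 0, 0, 1], [0, 0, 0, 0, 0, 0, 1], [0, 0, 0, 0, 0, 0, 1]]}}

```text
time_s: 12.02
tcp_pos: [570.8, -254.8, 281.5]
eef_rot: [3.141, -0.002, 1.379]
contact_force: [-0.4, -0.1, -1.3]
width: 0.287
```

```bash
python3 g.py 574.8 -262 267
```

```text
t 12.025 w 0.28679652514914356 rel cm [-0.63  0.53  1.45] turn [ 0.    -0.002 -0.   ] [ 3.141e+00 -2.000e-03  1.379e+00] [ 570.8 -254.8  281.5] [-0.4 -0.1 -1.3]
```

Request:
{"op": "servo_tool", "data": {"increments": [[-0.6, 0.5, 0.8, 0, 0, 0, 1], [0, 0, 0, 0, 0, 0, 1], [0, 0, 0, 0, 0, 0, 1]]}}

```text
time_s: 12.4
tcp_pos: [575.0, -260.2, 274.0]
eef_rot: [3.14, -0.002, 1.381]
contact_force: [0.8, -0.3, -1.3]
width: 0.289
```

```bash
python3 - <<'E'
from g import *
from bore import bore
rel([574.8,-262,267])
W=cap('wrist');T=cap('top');S=cap('side')
o=readout.get_obs();t=o['tcp_pos'];z=t[2]-86.6
print('port proj W',proj(W,[574.8,-262.5,130]),'lens',proj(W,[t[0],t[1],z]),'T',proj(T,[574.8,-262.5,130]),proj(T,[t[0],t[1],z]),'S',proj(S,[574.8,-262.5,130]),proj(S,[t[0],t[1],z]))
for n,C,g in(('wrist',W,proj(W,[574.8,-262.5,130])[0]),):
    for th,u,ax in bore(C,g,r=36): print(n,th,u,ax,onz(C,u,130).round(1))
cr=lambda C,x,y,w,h,s:cv2.resize(C['pixels'][y:y+h,x:x+w],(w*s,h*s),interpolation=cv2.INTER_CUBIC)
a=cr(W,240,150,160,120,5) ; b=cr(T,370,160,100,130,4); 
cv2.imwrite('pics/w6.png',a[:,:,::-1]); 
d=np.hstack([b,cr(S,360,90,96,130,4)]); cv2.imwrite('pics/c6.png',d[:,:,::-1])
E
```

```text
t 12.4 w 0.28853305174000854 rel cm [-0.19  0.01  0.69] turn [ 0.001 -0.002 -0.   ] [ 3.140e+00 -2.000e-03  1.381e+00] [ 575.  -260.2  274. ] [ 0.8 -0.3 -1.3]
port proj W [[314.41681607 229.05049354]] lens [[317.07124996 247.71647188]] T [[427.20483007 266.79350118]] [[431.00409855 249.16626477]] S [[413.93042103 193.53635215]] [[416.6517439  169.73653972]]
wrist 90 [310.5 229.7] [12.1 22.3] [ 574.7 -265.9  130. ]
wrist 90 [320.8 223.3] [ 6.2 15. ] [ 570.9 -256.3  130. ]
wrist 90 [312.9 217.8] [6.2 8.4] [ 565.  -261.9  130. ]
wrist 100 [310.5 229.7] [12.1 22.3] [ 574.7 -265.9  130. ]
wrist 100 [320.8 223.3] [ 6.2 15. ] [ 570.9 -256.3  130. ]
wrist 100 [312.9 217.8] [6.2 8.4] [ 565.  -261.9  130. ]
wrist 110 [310.5 229.7] [12.1 22.3] [ 574.7 -265.9  130. ]
wrist 110 [320.8 223.3] [ 6.2 15. ] [ 570.9 -256.3  130. ]
wrist 110 [312.9 217.8] [6.2 8.4] [ 565.  -261.9  130. ]
wrist 120 [310.5 229.7] [12.1 22.3] [ 574.7 -265.9  130. ]
wrist 120 [320.8 223.3] [ 6.2 15. ] [ 570.9 -256.3  130. ]
wrist 120 [312.9 217.8] [6.2 8.4] [ 565.  -261.9  130. ]
```

View pics/w6.png

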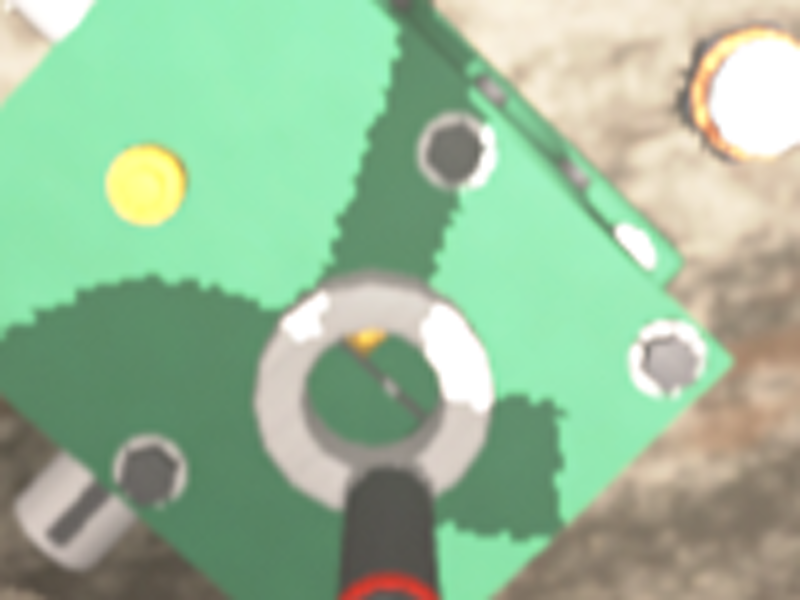

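View pics/c6.png

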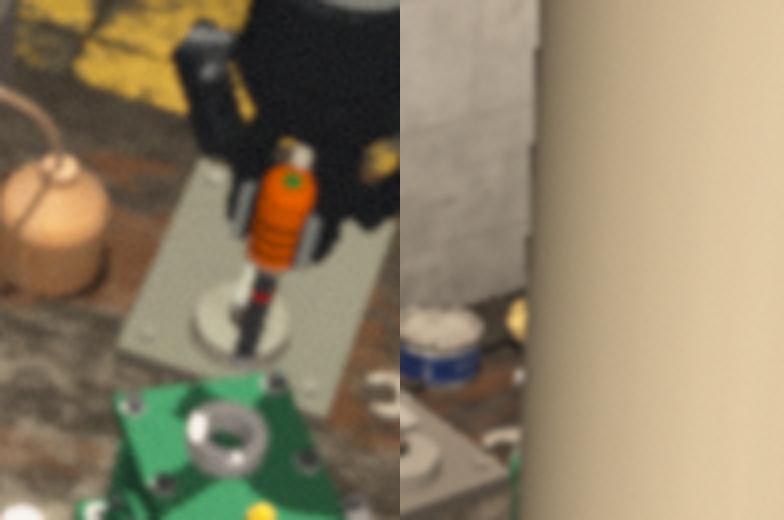

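```bash
cat > ring.py <<'E'
from h import *
def ring():
    o=readout.get_obs(); t=np.array(o['tcp_pos']); R=Ro.from_euler('xyz',o['eef_rot']).as_matrix()
    for n in('wrist','top'):
        C=cap(n); h=cv2.cvtColor(cv2.GaussianBlur(C['pixels'],(3,3),0),cv2.COLOR_RGB2HSV); oc=ray(C,(0,0))[0]
        for nm,dz,rad,lo,hi in(('ring',-31.6,6.2,None,None),('button',43.4,0,(45,80,50),(90,255,255))):
            ax=t-R[:,2]*dz; d=oc-ax; d=d-R[:,2]*(d@R[:,2]); p=proj(C,ax+rad*d/np.linalg.norm(d))[0]
            x,y=p.astype(int); m=cv2.inRange(h,lo,hi) if lo else (cv2.inRange(h,(0,150,70),(4,255,255))|cv2.inRange(h,(172,150,70),(180,255,255)))
            r=14; print(n,nm,'pred',p.round(1),'seen',[(b[0]+[x-r,y-r],b[1]) for b in blobs(m[y-r:y+r,x-r:x+r],4)])
            for dx in np.eye(3): print('   px/mm',(proj(C,ax+dx)[0]-proj(C,ax)[0]).round(2),end='')
            print()
if __name__=='__main__': ring()
E
python3 ring.py
```

```text
wrist ring pred [317.7 265.6] seen [(array([317.2, 267.1]), array([ 5, 14, 19,  6, 56], dtype=int32))]
   px/mm [0.35 1.71]   px/mm [ 1.83 -0.33]   px/mm [0.01 0.67]
wrist button pred [318.  358.3] seen [(array([317.4, 358.7]), array([  3,   4,  24,  22, 435], dtype=int32))]
   px/mm [0.57 2.6 ]   px/mm [ 2.99 -0.51]   px/mm [0.01 1.8 ]
top ring pred [435.3 233.6] seen []
   px/mm [ 0.15 -0.36]   px/mm [-0.51 -0.17]   px/mm [ 0.09 -0.34]
top button pred [443.5 204.3] seen []
   px/mm [ 0.15 -0.37]   px/mm [-0.54 -0.17]   px/mm [ 0.11 -0.38]
```

Request:
{"op": "servo_tool", "data": {"increments": [[-0.24, 0, 1.2, 0, 0, 0, 1], [-0.1, 0, 1.5, 0, 0, 0, 1], [0, 0, 1, 0, 0, 0, 1], [0, 0, 0, 0, 0, 0, 1], [0, 0, 0, 0, 0, 0, 1]]}}

```text
time_s: 13.28
tcp_pos: [573.7, -263.7, 233.1]
eef_rot: [-3.141, -0.003, 1.38]
contact_force: [-0.7, 0.6, -1.7]
width: 0.288
```

```bash
python3 g.py 574.8 -262.5 224
```

```text
t 13.275 w 0.2883289633276635 rel cm [0.14 0.09 0.91] turn [-0.001 -0.003  0.   ] [-3.141e+00 -3.000e-03  1.380e+00] [ 573.7 -263.7  233.1] [-0.7  0.6 -1.7]
```

Request:
{"op": "servo_tool", "data": {"increments": [[0.14, 0.1, 0.7, 0, 0, 0, 1], [0, 0, 0, 0, 0, 0, 1], [0, 0, 0, 0, 0, 0, 1]]}}

```text
time_s: 13.65
tcp_pos: [575.5, -262.6, 226.4]
eef_rot: [3.141, -0.002, 1.38]
contact_force: [-0.6, -0.8, -0.6]
width: 0.293
```

```bash
python3 - <<'E'
from g import *
rel([574.8,-262.5,224])
W=cap('wrist');o=readout.get_obs();t=o['tcp_pos']
p=proj(W,[574.8,-262.5,130])[0]; print(p,proj(W,[t[0],t[1],t[2]-86.6]),[ (proj(W,np.array([574.8,-262.5,130])+d*10)[0]-p).round(1) for d in np.eye(3)])
x,y=p.astype(int)-[50,38]; print(x,y)
cv2.imwrite('pics/w7.png',cv2.resize(W['pixels'][y:y+75,x:x+100],(800,600),interpolation=cv2.INTER_CUBIC)[:,:,::-1])
E
```

```text
t 13.65 w 0.2926235448108 rel cm [-0.01 -0.07  0.24] turn [ 0.001 -0.002 -0.   ] [ 3.141e+00 -2.000e-03  1.380e+00] [ 575.5 -262.6  226.4] [-0.6 -0.8 -0.6]
[317.21926561 243.02848743] [[317.35192404 247.73453535]] [array([ 2.6, 13.1]), array([13.8, -2.6]), array([0. , 3.9])]
267 205
```

View pics/w7.png

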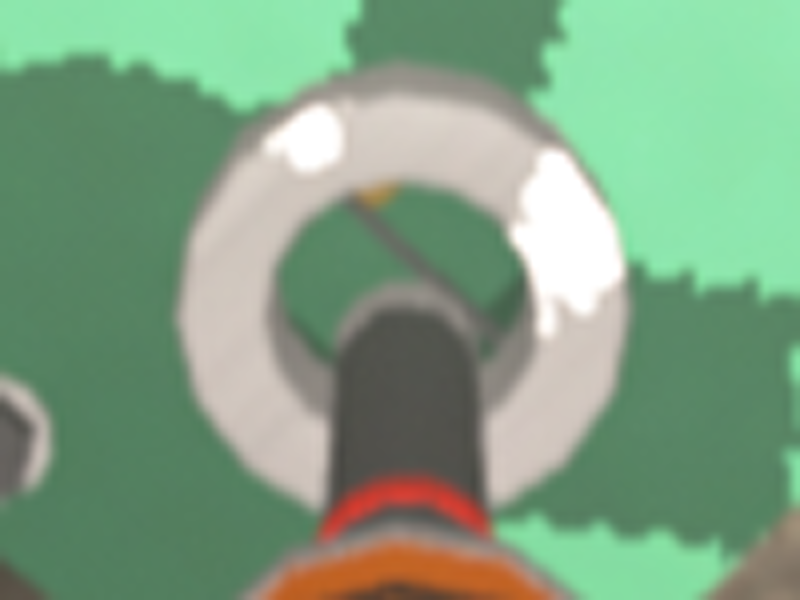

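Request:
{"op": "servo_tool", "data": {"increments": [[0, -0.07, 0.7, 0, 0, 0, 1], [0, 0, 0.7, 0, 0, 0, 1], [0, 0, 0, 0, 0, 0, 1], [0, 0, 0, 0, 0, 0, 1]]}}

```text
time_s: 14.2
tcp_pos: [574.6, -262.3, 211.3]
eef_rot: [3.141, -0.002, 1.38]
contact_force: [0.6, -0.1, -1.8]
width: 0.285
```

```bash
python3 g.py 574.8 -262.9 161.6
```

```text
t 14.2 w 0.28493229125784514 rel cm [-0.06  0.02  4.97] turn [ 0.001 -0.002 -0.   ] [ 3.141e+00 -2.000e-03  1.380e+00] [ 574.6 -262.3  211.3] [ 0.6 -0.1 -1.8]
```

Request:
{"op": "servo_tool", "data": {"increments": [[-0.06, 0, 0.7, 0, 0, 0, 1], [0, 0, 0.7, 0, 0, 0, 1], [0, 0, 0, 0, 0, 0, 1], [0, 0, 0, 0, 0, 0, 1]]}}

```text
time_s: 14.7
tcp_pos: [574.6, -263.0, 196.2]
eef_rot: [3.141, -0.002, 1.38]
contact_force: [-0.2, 0.6, -0.9]
width: 0.288
```

```bash
python3 g.py 574.8 -262.9 161.6; python3 ring.py | head -4
```

```text
t 14.7 w 0.2878194996440664 rel cm [0.   0.02 3.46] turn [ 0.    -0.002 -0.   ] [ 3.141e+00 -2.000e-03  1.380e+00] [ 574.6 -263.   196.2] [-0.2  0.6 -0.9]
wrist ring pred [317.7 265.7] seen [(array([317.3, 267.1]), array([ 5, 14, 19,  6, 55], dtype=int32))]
   px/mm [0.35 1.71]   px/mm [ 1.83 -0.33]   px/mm [0.01 0.67]
wrist button pred [318.  358.3] seen [(array([317.5, 358.6]), array([  2,   4,  24,  22, 434], dtype=int32))]
   px/mm [0.57 2.61]   px/mm [ 2.99 -0.51]   px/mm [0.01 1.79]
```

Request:
{"op": "servo_tool", "data": {"increments": [[0, 0, 0.7, 0, 0, 0, 1], [0, 0, 0.7, 0, 0, 0, 1], [0, 0, 0, 0, 0, 0, 1], [0, 0, 0, 0, 0, 0, 1]]}}

```text
time_s: 15.3
tcp_pos: [574.6, -262.9, 181.3]
eef_rot: [3.141, -0.002, 1.38]
contact_force: [0.3, -0.4, -1.8]
width: 0.288
```

```bash
python3 g.py 574.8 -262.9 161.6
```

```text
t 15.3 w 0.2875558981536369 rel cm [0.   0.02 1.97] turn [ 0.001 -0.002 -0.   ] [ 3.141e+00 -2.000e-03  1.380e+00] [ 574.6 -262.9  181.3] [ 0.3 -0.4 -1.8]
```

Request:
{"op": "servo_tool", "data": {"increments": [[0, 0, 0.7, 0, 0, 0, 1], [0, 0, 0.7, 0, 0, 0, 1], [0, 0, 0.4, 0, 0, 0, 1], [0, 0, 0, 0, 0, 0, 1], [0, 0, 0, 0, 0, 0, 1]]}}

```text
time_s: 15.92
tcp_pos: [574.6, -262.9, 162.0]
eef_rot: [3.141, -0.002, 1.38]
contact_force: [-0.3, -0.0, -0.9]
width: 0.292
```

```bash
python3 - <<'E'
from g import *
from ring import ring
rel([574.8,-262.9,161.6]); ring()
W=cap('wrist'); p=proj(W,[574.8,-262.9,130])[0]; print(p); x,y=p.astype(int)-[50,38]
cv2.imwrite('pics/w8.png',cv2.resize(W['pixels'][y:y+75,x:x+100],(800,600),interpolation=cv2.INTER_CUBIC)[:,:,::-1])
E
```

```text
t 15.925 w 0.29182663335410725 rel cm [0.   0.02 0.04] turn [ 0.    -0.002 -0.   ] [ 3.141e+00 -2.000e-03  1.380e+00] [ 574.6 -262.9  162. ] [-0.3 -0.  -0.9]
wrist ring pred [317.7 265.7] seen [(array([317.3, 267.1]), array([ 5, 14, 20,  6, 57], dtype=int32))]
   px/mm [0.35 1.71]   px/mm [ 1.83 -0.33]   px/mm [0.01 0.67]
wrist button pred [318.  358.3] seen [(array([317.5, 358.6]), array([  2,   4,  24,  22, 434], dtype=int32))]
   px/mm [0.57 2.61]   px/mm [ 2.99 -0.51]   px/mm [0.01 1.79]
top ring pred [426.7 269.1] seen []
   px/mm [ 0.14 -0.36]   px/mm [-0.47 -0.16]   px/mm [ 0.08 -0.29]
top button pred [433.8 244. ] seen [(array([420.2, 256.8]), array([ 0, 26,  4,  2,  5], dtype=int32))]
   px/mm [ 0.14 -0.36]   px/mm [-0.49 -0.17]   px/mm [ 0.09 -0.32]
[317.62439171 276.59999568]
```

View pics/w8.png

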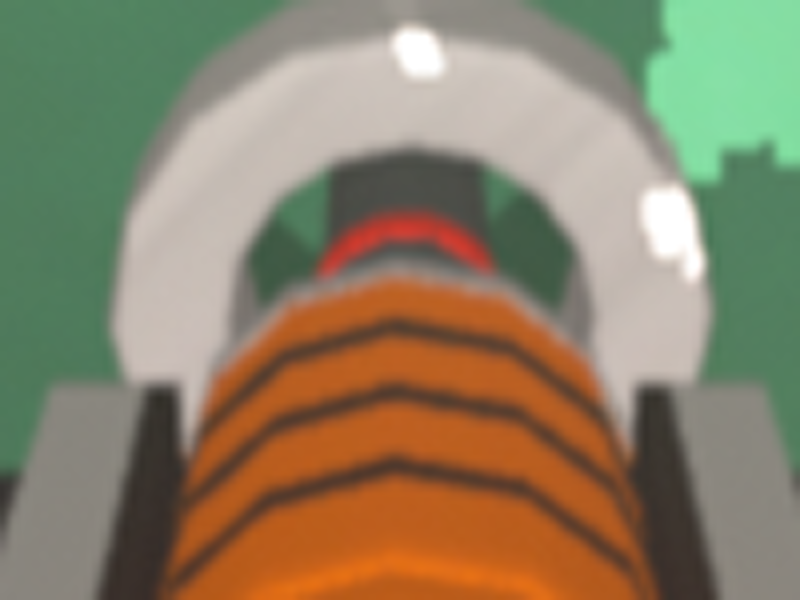

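```bash
python3 -c "
from h import *
o=readout.get_obs();print(o['qvel'],o['tcp_pos']);print(order.close_job())"
```

```text
[ 1.09318435e-03 -7.85394952e-04 -7.99782795e-04 -8.96962579e-05
  4.31451411e-04  2.95566601e-04] [ 574.61985909 -262.89377526  162.13028252]
the job is handed in; nothing more can be done
None
```

I opened the drawer, lifted the inspection camera out of its block and lowered it into the gearbox port. I handed the job in at about 16 s with the camera still held there. No verdict was reported.

**Drawer:** the handle moved about 150 mm, so the drawer is close to fully out. I judged this from the arm's travel and did not measure the drawer itself.

**Last checks before handing in**
- **Centring:** in the final wrist picture the stem was about 0.3 mm off the bore's centre sideways, and centred to roughly 0.5 mm the other way.
- **Height:** the red ring looked level with the rim to about 0.5 mm by eye. The arm reading agreed, at 162.1 mm against a target of 161.6 mm.
- **Upright and still:** the tool was tilted about 0.002 rad, with joint speeds near zero.
- **Contact:** the force reading was about 1 N (near the sensor's noise), with no sign of touching the gearbox.

**Checks that disagreed or could not be made**
- **Port position:** the top camera put the port about 6 mm away from the wrist camera's estimate. I took this to be the lit far wall of the bore. I used the wrist value, which the close-up pictures confirmed.
- **Side camera:** the arm blocked its view of the port, so it gave no check.
- **Ring from the top camera:** it did not find the red ring, so the final position rests on the wrist camera and the arm's own readings.
- **Other objects:** the wand was still standing when last seen, after the lift. I did not check the plug, spanner and oil can again at the end. My moves went nowhere near them.

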